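# Seat the phone stand and hold it in the pump clamp

### The arm

A 6-joint arm with a two-finger parallel gripper is mounted at the origin on the work surface. World frame = base frame: x ahead of the robot, y to its left, z up, the work surface at z = 0. Lengths are in m, angles in rad, forces in N, time in s.
With the tool pointing down it reaches from about 0.3 to 0.775 m from the base axis. Payload 14.6 kg.
Tool frame: the origin (TCP) lies at the centre of the arm's flange, where the gripper is bolted on; the fingertips stand 199 mm ahead of it and the grasp point (between the pads) lies 180 mm ahead of it; z points along the fingers, y is the line along which they close (so a half turn about z gives the same grasp; the last joint's range is limited). The gripper opens to 94 mm and grips with 3 to 60 N. Pads are 16 mm wide; open, the fingers measure 119 mm over their backs; the gripper's body (75 mm by 177 mm) begins 78 mm behind the grasp point.
Start: joints at [-1.2, 0.3, 1.521, -0, 1.321, -0.067], TCP at [0.233, -0.498, 0.405] pointing down, gripper open.
Joint ranges: [-3.03, 3.03], [-0.79, 2.21], [0.23, 2.52], [-1.04, 4.18], [0, 3.07], [-2.55, 2.55]. Speed limits (rad/s): [2.22, 2.22, 2.57, 3.14, 3.14, 3.14].

### API

Orientations are given as [roll, pitch, yaw] about the fixed x, y, z axes, in that order (R = Rz(yaw) Ry(pitch) Rx(roll)).
In Python, from station import ctrl gives the robot as it stands. The module is installed in compiled form; this text tells all that it offers.
- The arm moves only by the tool servo_tool, never from a script. Its argument "motion" is a list of rows, each a list of 5 numbers: the closure, from 0 (fully open) to 1 (shut), then the shift along the world's x, y, z in cm, then the turn about the world's z in degrees. A call has 1 to 20 rows; each row is the pose to reach, as a shift and turn from the pose commanded when the call began; what a row does not reach only later rows make up. A row lasts 1/8 s, in which the tool goes at most 62.5 mm and 10.7 degrees, less where a joint would pass 70% of its speed; a pose out of reach is approached as far as the arm can. A call with a gripper value outside its range is refused whole. The fingers move at their own pace and stop on an object; "squeeze" is the grip in N (left out, the last holds). Time passes only in rows, so rows that repeat a pose let the fingers close. It gives the time, the measured TCP pose, the force, the opening and the grip force at its end, in the units of the state.
- ctrl.get_obs(): the state, without advancing time (a new reading comes with each control period).
- ctrl.camera(name): name is "scene" or "top"; returns a dict with "image" (420x560x3 uint8, red, green, blue), "fx", "fy", "cx", "cy" (pixels), "camera_from_world" (4x4, takes a point from world to camera coordinates). Camera axes: x right, y up, looking along -z (the intrinsics and any distortion apply to the point x, -y, -z); pixel columns grow to the right and rows downward; lengths in m; the calibration is good to about 2 mm. A picture is of the moment at which its call begins. There is no depth.
- ctrl.hand_in(): hands the job in; it is judged then, once.
The state is a dict: "time_s": time; "qpos": joint angles; "joint_vel": joint speeds; "tau": joint torques, N m; "ee_pos": TCP position; "eef_rot": TCP orientation; "force": force on the tool from outside, world axes, zero at the start; "moment": the same for the moment, N m; "grip_width": finger opening in m; "grip_force": force on a finger pad.
Only numpy, scipy, OpenCV 4.12 (cv2) and the standard library are available. Lean on these libraries where they do the work, as an engineer would, in place of code of your own. Each camera call takes 0.05 s, during which the arm holds its last target. There are 200 camera calls.

### The job

With the fingers, slide the cream phone stand along its bay, nose under the wooden panel, until you feel it come home against the hidden stop. Then pump the clamp's trigger paddle (push it toward the stand, let it come back, repeat) until the clamp's spring pad touches the stand and is pressed in about half way; never bottom the pad out, do not push the jaw itself by hand, leave the other objects alone. Finish holding the trigger pushed in, so that the pad keeps gripping.

Things in the scene. Friction and masses are not known exactly. Their poses are not given: they have to be found in the camera images.
- dock: White dock shelf board 250 x 500 mm, fixed, turned up to 0.35 rad. Its y axis (+y below) runs along the bay: clamp at the -y end, panel at the +y end; z up. Origin on the work surface; trigger, jaw, stand and stop are centred on its line x = 0. Bay floor = board top, 12 mm above the origin; 12 mm high rails guide the stand. Bystanders at x = 95 to 150 mm, under 52 mm tall
- panel: Wooden panel 124 mm wide (x), 137 mm long (y), fixed over the +y end of the bay, underside 32 mm, top 44 mm above the bay floor (its grip: 50 mm). Origin on the bay floor under the middle of its near (-y) edge; axes as the dock. It carries a rigid stop, out of sight below it, with its face somewhere 27 to 52 mm in from the near edge
- stand: Loose cream phone stand, 0.3 kg: base 76 (x) x 120 (y) x 26 mm high; on it a back plate 8 mm thick, 12 to 56 mm ahead (+y) of the rear face, reaching 74 mm above the bay floor, leaning 0.2 rad to +x; a low lip. Origin under the middle of its rear (-y) face; axes as the dock. Starts 20 to 55 mm short of the stop; sliding it takes 1 to 4 N
- stand_back (a point): Middle of the rear (-y) edge of the stand's back plate, 48 mm above the bay floor: a place to push the stand toward +y
- trigger_face (a point): Middle of the rear (-y) face of the clamp's trigger paddle, 80 mm above the work surface; push it toward +y. The paddle is 40 mm wide (x), 8 mm thick, 53 to 103 mm above the work surface. Behind it nothing is higher than 55 mm
- trigger (a joint): Travel of the trigger paddle toward +y: 0 out, 0.028 m end stop. A spring brings it back. A forward stroke carries bar and jaw along (teeth 8 mm apart: up to 8 mm play at first); on the way back they stay. Pumping the free jaw takes about 5 to 7 N; once the pad touches, its force comes on top
- rack (a joint): Travel of the bar and jaw toward +y in m, starts at 0 to 0.015, at most 0.12. Slides with 3 N friction; above about 3 N the pad pushes it back when the trigger is let go
- pad (a joint): How far the spring pad on the jaw is pressed in: 0 free, 0.014 m bottomed out; 900 N/m, so half way (0.007) is 6.3 N on the stand, and about 11 to 13 N on the trigger
- pad_face (a point): Middle of the front (+y) face of the spring pad (44 mm wide, 26 mm high), 27 mm above the work surface; it will meet the rear face of the stand's base
- key_fob: Bystander: green enamel key fob 30 x 46 x 9 mm, lying; origin under its centre
- coin_cup: Bystander: copper cup, 60 mm wide, 50 mm tall; origin under its centre
- tealight_holder: Bystander: smoked glass holder, 56 mm wide, 46 mm tall; origin under its centre
Mind the look-alikes: they are no part of the job. What is meant by the stand is not black, and is the smaller of those in its own colour.

How it is judged:
By the outcome, as a careful person would: the job done as asked, in the order asked, and still so for the second after the job is handed in, while the arm keeps its last pose, push and grip.
It also fails if it takes over 54 s, if anything falls off the work surface, if the arm or the gripper's body presses on something with over 40 N, if the wrist force passes 120 N, or if a joint passes its speed limit or range.

## Working session

There is one attempt and no reset: what is moved stays moved. The work goes in short steps, Python scripts to look and compute and a tool call to move; the robot and the scene stay as the last step left them, time stands still between calls to the robot, and variables do not carry over. Pictures are saved under pics/ and viewed, at most 12 in all, crops included, and the job is handed in when it is done.

Besides the shell and the picture viewer there is one more tool, called after ">>>" in YAML: its name, and indented under it one key for each argument. servo_tool: Moves the arm, as the interface text tells. Its arguments: {"type":"object","properties":{"motion":{"type":"array","items":{"type":"array","items":{"type":"number"}}},"squeeze":{"type":"number"}},"required":["motion"]}

```bash
mkdir -p pics
cat > h.py <<'E'
import numpy as np, cv2
from station import ctrl
def cam(n):
    c=ctrl.camera(n); return c
def save(c,f): cv2.imwrite('pics/'+f,c['image'][:,:,::-1])
def ray(c,u,v):
    T=np.array(c['camera_from_world']);R=T[:3,:3];t=T[:3,3]
    d=np.array([(u-c['cx'])/c['fx'],-(v-c['cy'])/c['fy'],-1.])
    return -R.T@t,R.T@d
def onz(c,u,v,z):
    o,d=ray(c,u,v); return o+d*(z-o[2])/d[2]
def pix(c,p):
    T=np.array(c['camera_from_world']);q=T[:3,:3]@np.array(p)+T[:3,3]
    return np.array([c['cx']+c['fx']*q[0]/-q[2],c['cy']-c['fy']*q[1]/-q[2]])
E
python3 - <<'E'
from h import *
a=cam('top');b=cam('scene');save(a,'top0.png');save(b,'scene0.png')
print({k:a[k] for k in a if k!='image'},{k:b[k] for k in b if k!='image'});print(ctrl.get_obs())
E
```

```text
{'fx': 542.3969674240833, 'fy': 542.3969674240833, 'cx': 271.5881448984079, 'cy': 214.37674091194214, 'camera_from_world': array([[ 0.00196648, -0.99996945, -0.00756462, -0.08745157],
       [ 0.99727042,  0.00140271,  0.07382232, -0.51172921],
       [-0.07380946, -0.00768914,  0.99724272, -1.19888279],
       [ 0.        ,  0.        ,  0.        ,  1.        ]])} {'fx': 420.59446420403793, 'fy': 420.59446420403793, 'cx': 275.8529402098183, 'cy': 215.18447116848446, 'camera_from_world': array([[-0.71035946,  0.70353167,  0.02079982,  0.41686029],
       [-0.3867263 , -0.41482987,  0.82362549,  0.08353714],
       [ 0.588075  ,  0.57702631,  0.56675252, -1.49955873],
       [ 0.        ,  0.        ,  0.        ,  1.        ]])}
{'time_s': 0.1, 'qpos': array([-1.19960608e+00,  3.00407407e-01,  1.52146582e+00, -1.02664884e-05,
        1.32069246e+00, -6.65868381e-02]), 'joint_vel': array([-8.94130291e-04, -1.32554459e-03, -2.44166223e-03, -7.65202929e-04,
        3.66951703e-05, -6.98090635e-04]), 'tau': array([-3.92265538e-04, -5.32644904e+01, -3.53285122e+01,  7.08403392e-02,
        2.34514161e-02, -6.59859325e-05]), 'ee_pos': array([ 0.23315658, -0.49811434,  0.40416993]), 'eef_rot': array([-3.14062111e+00, -5.48210486e-05,  4.37779600e-01]), 'force': array([ 0.20376055, -0.38950896,  0.46736691]), 'moment': array([-0.00178144, -0.03995724, -0.00671442]), 'grip_force': 0.0, 'grip_width': 0.09385461053572833}
```

View pics/top0.png

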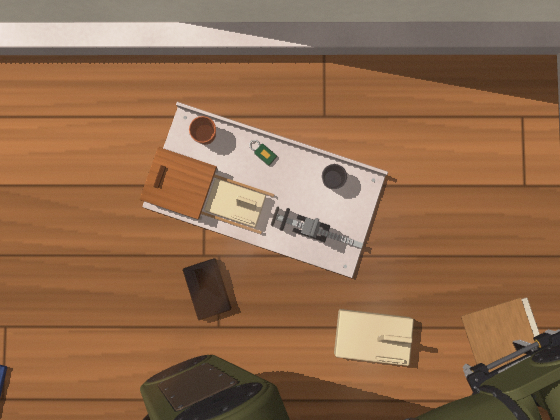

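View pics/scene0.png

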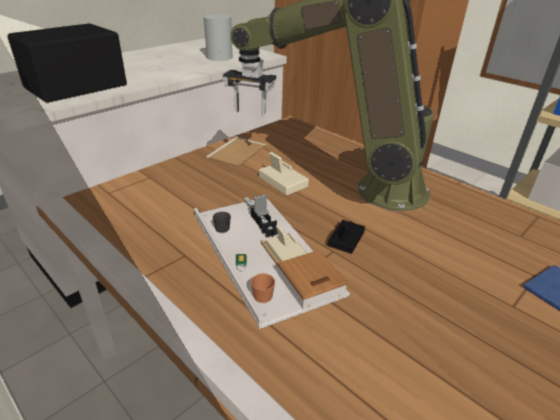

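The top view shows the dock, with the clamp around (310,227), its trigger near (345,242), and the panel around (180,185). There are three stand candidates: cream in the bay at (240,203), larger cream at (375,338) and black at (208,290). The bay one fits because it is cream, the smaller of the two creams, and sits next to the panel. I'll confirm that in a crop.

Run:
```python
from h import *
a=cam('top');b=cam('scene')
A=cv2.resize(a['image'][90:290,130:400],None,fx=2.9,fy=2.9,interpolation=cv2.INTER_CUBIC)
cv2.imwrite('pics/crop_top.png',A[:,:,::-1])
B=cv2.resize(b['image'][180:320,190:350],None,fx=4,fy=4,interpolation=cv2.INTER_CUBIC)
cv2.imwrite('pics/crop_sc.png',B[:,:,::-1])
hsv=cv2.cvtColor(a['image'],cv2.COLOR_RGB2HSV)
# cream
m=cv2.inRange(hsv,(15,40,140),(35,150,255));n,l,s,c=cv2.connectedComponentsWithStats(m)
for i in range(1,n):
    if s[i,4]>150: print('cream',s[i],c[i])
    if s[i,4]>150:
        r=cv2.minAreaRect(np.argwhere(l==i)[:,::-1].astype(np.float32));q=cv2.boxPoints(r);print([onz(a,*p,.038).round(4)[:2].tolist() for p in q])
for p in [(178,104),(387,176),(354,277),(143,206)]: print(p,onz(a,*p,.012).round(4))
```

```text
cream [ 209  179   59   48 1587] [236.94517958 202.64083176]
[[0.517, 0.0533], [0.597, 0.0259], [0.5605, -0.0774], [0.4809, -0.0496]]
cream [ 463  298   76   65 1749] [502.09891366 328.86620926]
[[0.2887, -0.4983], [0.3359, -0.6408], [0.2292, -0.6731], [0.1826, -0.5315]]
cream [ 334  309   79   57 3540] [372.45367232 336.79887006]
[[0.2021, -0.2195], [0.3058, -0.2324], [0.2873, -0.3966], [0.1839, -0.3827]]
(178, 104) [0.766  0.1287 0.012 ]
(387, 176) [ 0.5999 -0.3478  0.012 ]
(354, 277) [ 0.3723 -0.271   0.012 ]
(143, 206) [0.531  0.2046 0.012 ]
```

View pics/crop_top.png

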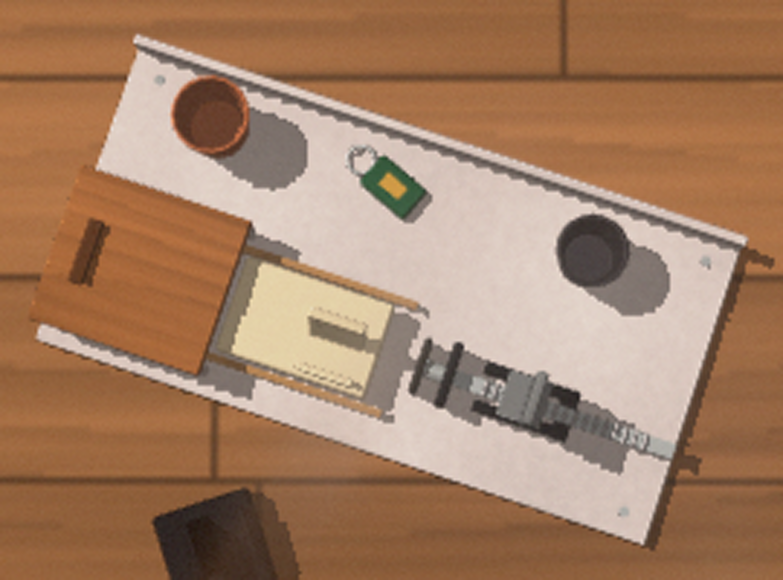

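View pics/crop_sc.png

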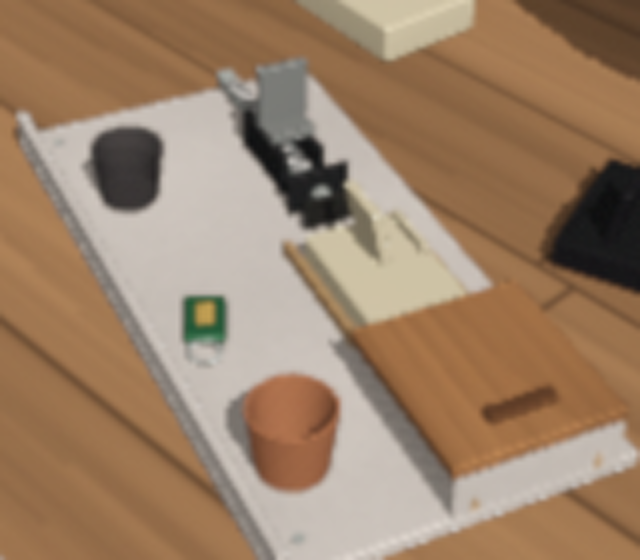

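The crops confirm it: the small cream stand sits between the rails with its nose under the panel, and its rear edge runs about (395,305)–(365,395) in the top crop. The pad face is near (418,372) and the paddle top near (538,400). Next I work out the dock frame.

Run:
```python
from h import *
a=cam('top')
f=lambda u,v,z:onz(a,130+u/2.9,90+v/2.9,z)
yaw=-.33; Y=np.array([-np.sin(yaw),np.cos(yaw)]);X=np.array([np.cos(yaw),np.sin(yaw)])
for n,u,v,z in [('rear+',395,305,.038),('rear-',365,395,.038),('panel+',250,223,.056),('panel-',200,374,.056),('jaw+',431,342,.045),('jaw-',412,402,.045),('padtop?',443,372,.04),('trigtop+',547,375,.103),('trigtop-',530,427,.103),('bar end',668,447,.03),('plate top rear',368,345,.086),('rail+',425,305,.024),('rail-',390,415,.024)]:
    p=f(u,v,z)[:2]; print(n,p.round(4),'dock x,y',(p@X).round(4),(p@Y).round(4))
print(ctrl.get_obs()['eef_rot'])
```

```text
rear+ [ 0.5531 -0.0747] dock x,y 0.5474 0.1085
rear- [ 0.4842 -0.0521] dock x,y 0.475 0.1076
panel+ [0.6133 0.0347] dock x,y 0.5689 0.2315
panel- [0.4989 0.0712] dock x,y 0.4489 0.229
jaw+ [ 0.5241 -0.1022] dock x,y 0.529 0.0731
jaw- [ 0.4786 -0.0879] dock x,y 0.4813 0.0719
padtop? [ 0.5017 -0.1114] dock x,y 0.5107 0.0572
trigtop+ [ 0.4954 -0.1854] dock x,y 0.5288 -0.0148
trigtop- [ 0.458 -0.173] dock x,y 0.4894 -0.0152
bar end [ 0.4453 -0.2831] dock x,y 0.513 -0.1235
plate top rear [ 0.5184 -0.0559] dock x,y 0.5085 0.1151
rail+ [ 0.5546 -0.0977] dock x,y 0.5564 0.0873
rail- [ 0.4696 -0.0709] dock x,y 0.4672 0.0851
[-3.14103156e+00 -5.25555220e-05  4.37762010e-01]
```

Stand, panel, jaw and trigger all agree on the dock line at rotated X≈0.510, with yaw≈-0.33. I'll approach with closed fingers just behind the back plate.

>>> servo_tool:
  motion:
    - [1,5,7,-2,9]
    - [1,9,13,-4,18]
    - [1,12,18,-5,27]
    - [1,15,23,-5,36]
    - [1,19,28,-5,46]
    - [1,22,33,-5,46]
    - [1,25,38,-5,46]
    - [1,28.2,42.7,-5,46]
    - [1,28.2,42.7,-5,46]
    - [1,28.2,42.7,-10,46]
    - [1,28.2,42.7,-10,46]
    - [1,28.2,42.7,-10,46]
  squeeze: 20

```text
time_s: 1.75
ee_pos: [0.5153, -0.0718, 0.3061]
eef_rot: [3.141, -0.0, 1.24]
force: [0.0, -0.3, 0.9]
grip_width: 0.0002
grip_force: 0.0
```

Run:
```python
from h import *
a=cam('top');b=cam('scene');o=ctrl.get_obs();print(o['time_s'],o['ee_pos'],o['eef_rot'],o['force'],o['grip_width'],o['qpos'])
p=o['ee_pos'].copy();p[2]-=.199;print(pix(a,p),pix(b,p))
A=cv2.resize(a['image'][130:270,180:380],None,fx=2,fy=2,interpolation=cv2.INTER_CUBIC)
B=cv2.resize(b['image'][170:270,200:340],None,fx=2.8,fy=2.8,interpolation=cv2.INTER_CUBIC)
C=np.hstack([A,B[:280]]);print(C.shape);cv2.imwrite('pics/near.png',C[:,:,::-1])
```

```text
1.85 [ 0.51533894 -0.07165009  0.30644128] [ 3.13916383e+00 -2.48218275e-04  1.23988240e+00] [ 0.36671971 -0.13889744 -0.27479428] 0.0005113028867477981 [-2.08545076e-01  3.39038004e-01  1.71295466e+00 -5.66007121e-05
  1.08715904e+00  1.22395408e-01]
[264.09358964 209.557071  ] [276.78602328 214.30680143]
(280, 792, 3)
```

View pics/near.png

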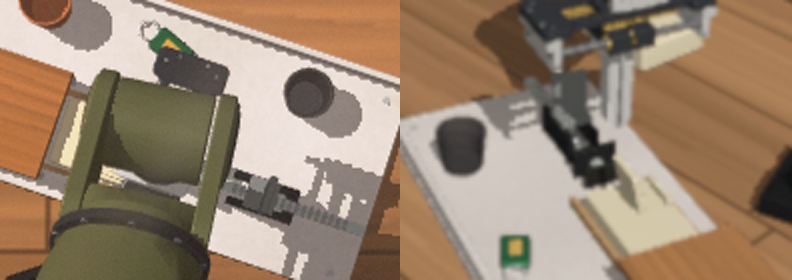

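The fingers are lined up just behind the back plate: tips at crop (617,124), plate at (627,180). Descend and start pushing.

>>> servo_tool:
  motion:
    - [1,0,0,-3,0]
    - [1,0,0,-5.7,0]
    - [1,0,0,-5.7,0]
    - [1,0.16,0.47,-5.7,0]
    - [1,0.32,0.95,-5.7,0]
    - [1,0.42,1.23,-5.7,0]
    - [1,0.52,1.51,-5.7,0]
    - [1,0.52,1.51,-5.7,0]

```text
time_s: 2.85
ee_pos: [0.5206, -0.0559, 0.2483]
eef_rot: [3.14, 0.0, 1.241]
force: [0.2, -2.0, 1.5]
grip_width: 0.0003
grip_force: 1.0
```

>>> servo_tool:
  motion:
    - [1,0.1,0.28,0,0]
    - [1,0.2,0.57,0,0]
    - [1,0.29,0.85,0,0]
    - [1,0.39,1.14,0,0]
    - [1,0.49,1.42,0,0]

```text
time_s: 3.48
ee_pos: [0.5254, -0.042, 0.2482]
eef_rot: [3.141, 0.0, 1.241]
force: [-1.1, -6.9, 5.0]
grip_width: 0.0004
grip_force: 3.1
```

>>> servo_tool:
  motion:
    - [1,0.1,0.19,0,0]
    - [1,0.13,0.38,0,0]
    - [1,0.19,0.57,0,0]

```text
time_s: 3.85
ee_pos: [0.5273, -0.0363, 0.2481]
eef_rot: [3.141, 0.0, 1.241]
force: [-1.8, -5.8, 4.2]
grip_width: 0.0004
grip_force: 2.9
```

Run:
```python
from h import *
a=cam('top');b=cam('scene');o=ctrl.get_obs();print(o['ee_pos'],o['force'],o['moment'])
B=cv2.resize(b['image'][180:300,210:350],None,fx=5,fy=5,interpolation=cv2.INTER_CUBIC)
cv2.imwrite('pics/push.png',B[:,:,::-1])
```

```text
[ 0.52728794 -0.03616413  0.24807851] [-0.21058829 -3.37240147  3.20067061] [-0.70625841  0.02697505 -0.02306501]
```

View pics/push.png

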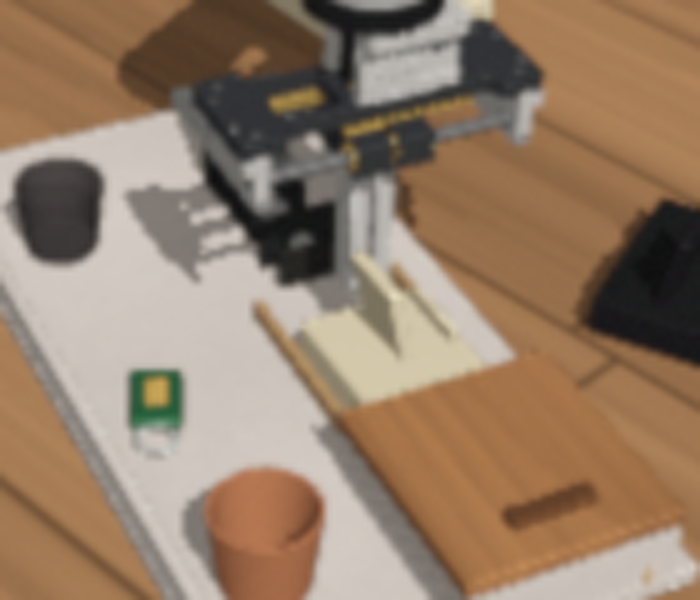

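The stand is level and sliding straight between the rails, with its rear edge at about crop (320,330). I keep pushing in small steps and watch the force.

>>> servo_tool:
  motion:
    - [1,0.07,0.19,0,0]
    - [1,0.13,0.38,0,0]
    - [1,0.19,0.57,0,0]
    - [1,0.19,0.57,0,0]

```text
time_s: 4.45
ee_pos: [0.5292, -0.0305, 0.248]
eef_rot: [3.141, 0.0, 1.241]
force: [-0.9, -3.9, 3.1]
grip_width: 0.0007
grip_force: 2.1
```

>>> servo_tool:
  motion:
    - [1,0.07,0.19,0,0]
    - [1,0.13,0.38,0,0]
    - [1,0.13,0.38,0,0]

```text
time_s: 4.82
ee_pos: [0.5304, -0.0267, 0.2479]
eef_rot: [3.141, 0.0, 1.241]
force: [0.2, -5.1, 3.7]
grip_width: 0.0003
grip_force: 2.2
```

>>> servo_tool:
  motion:
    - [1,0.07,0.19,0,0]
    - [1,0.13,0.38,0,0]
    - [1,0.13,0.38,0,0]

```text
time_s: 5.2
ee_pos: [0.5311, -0.0247, 0.248]
eef_rot: [-3.14, 0.005, 1.24]
force: [-13.8, -25.8, 13.6]
grip_width: 0.0004
grip_force: 14.8
```

The force jumped from 5 N to 26 N with the motion stalled, at a nose depth of about 35 mm, which lies inside the 27–52 mm range. That's the stop. Back off, rise and go behind the trigger.

>>> servo_tool:
  motion:
    - [1,-0.1,-0.3,0,0]
    - [1,-0.2,-0.6,0,0]
    - [1,-0.5,-1.4,0,0]
    - [1,-0.5,-1.4,4,0]
    - [1,-0.5,-1.4,8.5,0]
    - [1,-2.2,-6.4,8.5,0]
    - [1,-4.2,-12.2,8.5,0]
    - [1,-6.2,-18,8.5,0]
    - [1,-6.2,-18,8.5,0]
    - [1,-6.2,-18,8.5,0]

```text
time_s: 6.45
ee_pos: [0.4696, -0.2026, 0.3325]
eef_rot: [-3.141, -0.0, 1.24]
force: [0.0, 0.7, -0.4]
grip_width: 0.0006
grip_force: 0.0
```

Run:
```python
from h import *
a=cam('top');b=cam('scene');o=ctrl.get_obs();print(o['time_s'],o['ee_pos'],o['force'])
A=cv2.resize(a['image'][140:260,190:350],None,fx=2.5,fy=2.5,interpolation=cv2.INTER_CUBIC)
B=cv2.resize(b['image'][180:280,210:340],None,fx=3,fy=3,interpolation=cv2.INTER_CUBIC)
C=np.hstack([A,B[:300]]);cv2.imwrite('pics/home.png',C[:,:,::-1])
```

```text
6.55 [ 0.47002372 -0.20184477  0.33256005] [ 0.57827115  0.76761273 -0.81497628]
```

View pics/home.png

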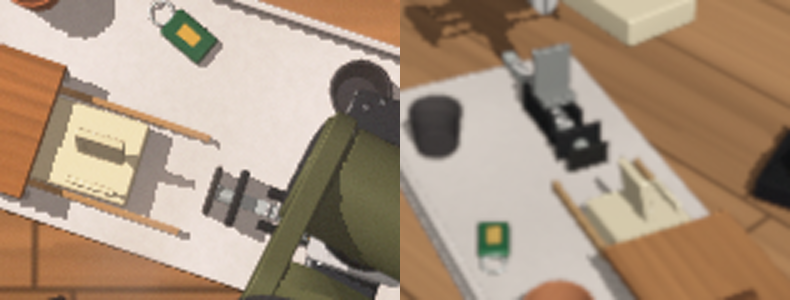

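The stand sits flat and square under the panel, with its rear edge at crop (150,123)–(127,205), and the jaw and pad are untouched. I lower the fingers behind the paddle and feel for it.

>>> servo_tool:
  motion:
    - [1,0,0,-3.5,0]
    - [1,0,0,-6.6,0]
    - [1,0,0,-6.6,0]
    - [1,0.16,0.47,-6.6,0]
    - [1,0.29,0.85,-6.6,0]
    - [1,0.29,0.85,-6.6,0]

```text
time_s: 7.3
ee_pos: [0.4728, -0.1939, 0.2675]
eef_rot: [3.14, 0.0, 1.241]
force: [0.9, 0.2, 0.4]
grip_width: 0.0008
grip_force: 0.0
```

>>> servo_tool:
  motion:
    - [1,0.06,0.19,0,0]
    - [1,0.13,0.38,0,0]
    - [1,0.13,0.38,0,0]

```text
time_s: 7.68
ee_pos: [0.4739, -0.1905, 0.2667]
eef_rot: [3.142, -0.0, 1.241]
force: [-0.2, -0.2, 0.1]
grip_width: 0.0004
grip_force: 0.0
```

```bash
cat >> h.py <<'E'
c,s=np.cos(.33),np.sin(.33)
def st():
    o=ctrl.get_obs();p=o['ee_pos'];f=o['force'];print('t',o['time_s'],'Y',round(p[0]*s+p[1]*c,4),'X',round(p[0]*c-p[1]*s,4),'FY',round(f[0]*s+f[1]*c,2),'FX',round(f[0]*c-f[1]*s,2),'Fz',round(f[2],2))
E
python3 - <<'E'
from h import *
st()
T=ctrl.camera('top')
for u,v in [(250,189.2),(240.8,222)]:
    p=onz(T,u,v,.038);print('rear Y',p[0]*s+p[1]*c)
E
```

```text
t 7.675 Y -0.0266 X 0.5101 FY -0.21 FX -0.1 Fz 0.09
rear Y 0.14684479653997437
rear Y 0.14211172636864133
```

>>> servo_tool:
  motion:
    - [1,0.06,0.19,0,0]
    - [1,0.13,0.38,0,0]
    - [1,0.13,0.38,0,0]

```text
time_s: 8.1
ee_pos: [0.4752, -0.1867, 0.2666]
eef_rot: [-3.142, 0.0, 1.241]
force: [-0.3, -1.5, 0.3]
grip_width: 0.0008
grip_force: 1.0
```

>>> servo_tool:
  motion:
    - [1,0.06,0.19,0,0]
    - [1,0.13,0.38,0,0]
    - [1,0.13,0.38,0,0]

```text
time_s: 8.48
ee_pos: [0.4764, -0.1829, 0.2667]
eef_rot: [-3.142, 0.0, 1.241]
force: [-2.3, -4.3, -0.1]
grip_width: 0.0004
grip_force: 2.3
```

>>> servo_tool:
  motion:
    - [1,0.06,0.19,0,0]
    - [1,0.13,0.38,0,0]
    - [1,0.13,0.38,0,0]

```text
time_s: 8.85
ee_pos: [0.4777, -0.1792, 0.2667]
eef_rot: [-3.141, 0.0, 1.241]
force: [-2.3, -3.2, 0.9]
grip_width: 0.0008
grip_force: 2.4
```

>>> servo_tool:
  motion:
    - [1,0.13,0.38,0,0]
    - [1,0.26,0.76,0,0]
    - [1,0.39,1.13,0,0]
    - [1,0.52,1.51,0,0]
    - [1,0.52,1.51,0,0]

```text
time_s: 9.48
ee_pos: [0.4829, -0.164, 0.2666]
eef_rot: [-3.141, 0.0, 1.241]
force: [-3.1, -4.6, 2.8]
grip_width: 0.0009
grip_force: 2.5
```

```bash
python3 -c "
from h import *
st()"
```

```text
t 9.475 Y 0.0014 X 0.51 FY -5.36 FX -1.43 Fz 2.76
```

Free pumping takes about 5.4 N. I return and make the second stroke, which is still free by my gap estimate of about 71 mm.

>>> servo_tool:
  motion:
    - [1,-0.29,-0.85,0,0]
    - [1,-0.58,-1.7,0,0]
    - [1,-0.89,-2.6,0,0]
    - [1,-0.89,-2.6,0,0]
    - [1,-0.89,-2.6,0,0]
    - [1,-0.71,-2.08,0,0]
    - [1,-0.53,-1.56,0,0]
    - [1,-0.36,-1.04,0,0]
    - [1,-0.18,-0.52,0,0]
    - [1,0,0,0,0]
    - [1,0,0,0,0]

```text
time_s: 10.85
ee_pos: [0.4831, -0.1636, 0.2667]
eef_rot: [-3.141, 0.001, 1.241]
force: [-2.5, -4.5, -0.2]
grip_width: 0.0006
grip_force: 2.5
```

>>> servo_tool:
  motion:
    - [1,-0.29,-0.85,0,0]
    - [1,-0.58,-1.7,0,0]
    - [1,-0.89,-2.6,0,0]
    - [1,-0.89,-2.6,0,0]
    - [1,-0.89,-2.6,0,0]

```text
time_s: 11.48
ee_pos: [0.4741, -0.19, 0.2666]
eef_rot: [-3.142, -0.0, 1.24]
force: [-0.0, -1.2, -0.3]
grip_width: 0.0006
grip_force: 0.7
```

Run:
```python
from h import *
st()
a=cam('top');b=cam('scene')
A=cv2.resize(a['image'][150:240,220:330],None,fx=3.6,fy=3.6,interpolation=cv2.INTER_CUBIC)
B=cv2.resize(b['image'][190:271,220:319],None,fx=4,fy=4,interpolation=cv2.INTER_CUBIC)
C=np.hstack([A,B[:324]]);cv2.imwrite('pics/p2.png',C[:,:,::-1]);print(C.shape)
```

```text
t 11.475 Y -0.0262 X 0.5101 FY -1.14 FX 0.34 Fz -0.25
(324, 792, 3)
```

View pics/p2.png

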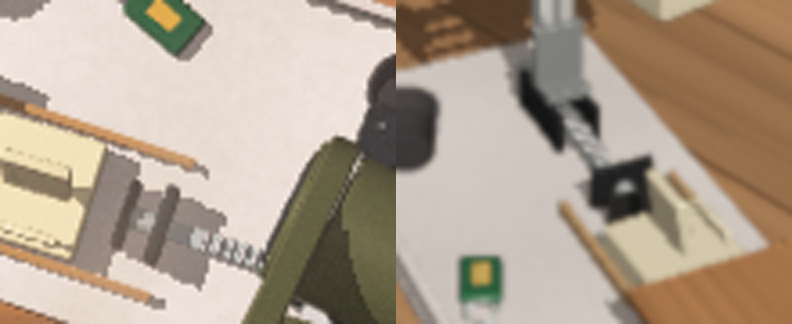

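The pad face at about crop (127,215) is still roughly 22 mm from the stand's rear at (92,204). I'll make a shorter third stroke worth two teeth (16 mm), leaving contact and compression for a clean fourth stroke.

>>> servo_tool:
  motion:
    - [1,0.16,0.47,0,0]
    - [1,0.32,0.95,0,0]
    - [1,0.49,1.42,0,0]
    - [1,0.6,1.73,0,0]
    - [1,0.7,2.03,0,0]
    - [1,0.7,2.03,0,0]

```text
time_s: 12.32
ee_pos: [0.4811, -0.1694, 0.2666]
eef_rot: [-3.141, 0.001, 1.241]
force: [-2.9, -3.8, 0.7]
grip_width: 0.0005
grip_force: 2.5
```

>>> servo_tool:
  motion:
    - [1,-0.29,-0.85,0,0]
    - [1,-0.5,-1.45,0,0]
    - [1,-0.7,-2.05,0,0]
    - [1,-0.7,-2.05,0,0]
    - [1,-0.7,-2.05,0,0]

```text
time_s: 12.95
ee_pos: [0.4741, -0.1902, 0.2667]
eef_rot: [3.141, 0.0, 1.241]
force: [0.2, -1.4, -0.1]
grip_width: 0.0003
grip_force: 0.8
```

Run:
```python
from h import *
st()
a=cam('top')
A=cv2.resize(a['image'][170:240,225:325],None,fx=7,fy=7,interpolation=cv2.INTER_CUBIC)
cv2.imwrite('pics/p3.png',A[:,:,::-1])
```

```text
t 12.95 Y -0.0263 X 0.5102 FY -1.29 FX 0.69 Fz -0.13
```

View pics/p3.png

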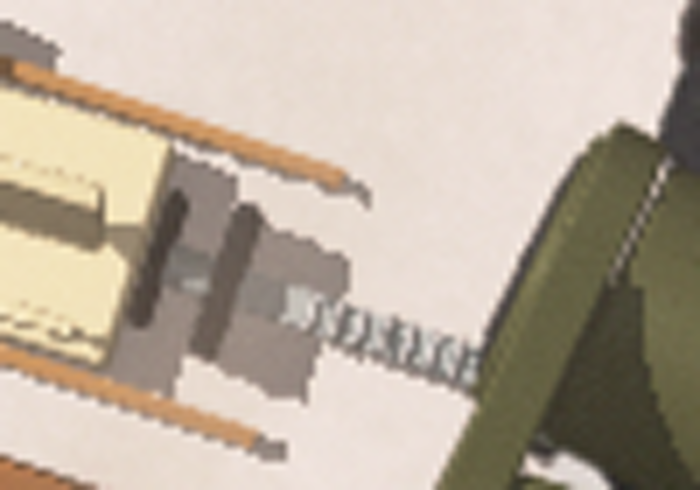

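The pad is now only about 3–4 mm from the stand, at crop (150,255) against (139,258). For the final stroke I go slowly and log the force.

>>> servo_tool:
  motion:
    - [1,0.06,0.19,0,0]
    - [1,0.13,0.38,0,0]
    - [1,0.13,0.38,0,0]

```text
time_s: 13.38
ee_pos: [0.4755, -0.1862, 0.2667]
eef_rot: [3.141, 0.0, 1.241]
force: [0.1, -1.3, -1.1]
grip_width: 0.0005
grip_force: 1.0
```

>>> servo_tool:
  motion:
    - [1,0.03,0.1,0,0]
    - [1,0.06,0.19,0,0]
    - [1,0.06,0.19,0,0]

```text
time_s: 13.75
ee_pos: [0.476, -0.1846, 0.2667]
eef_rot: [3.141, 0.0, 1.241]
force: [0.2, -4.3, -0.0]
grip_width: 0.0003
grip_force: 2.1
```

>>> servo_tool:
  motion:
    - [1,0.03,0.1,0,0]
    - [1,0.06,0.19,0,0]
    - [1,0.06,0.19,0,0]

```text
time_s: 14.12
ee_pos: [0.4766, -0.1827, 0.2667]
eef_rot: [3.141, 0.0, 1.241]
force: [-0.0, -5.4, -0.4]
grip_width: 0.0003
grip_force: 2.5
```

>>> servo_tool:
  motion:
    - [1,0.03,0.1,0,0]
    - [1,0.06,0.19,0,0]
    - [1,0.06,0.19,0,0]

```text
time_s: 14.5
ee_pos: [0.4772, -0.1809, 0.2667]
eef_rot: [3.141, 0.001, 1.241]
force: [-0.2, -6.4, -1.7]
grip_width: 0.0006
grip_force: 3.1
```

>>> servo_tool:
  motion:
    - [1,0.03,0.1,0,0]
    - [1,0.06,0.19,0,0]
    - [1,0.06,0.19,0,0]

```text
time_s: 14.88
ee_pos: [0.4777, -0.1792, 0.2667]
eef_rot: [3.141, 0.001, 1.241]
force: [-0.1, -7.7, -0.1]
grip_width: 0.0006
grip_force: 3.8
```

>>> servo_tool:
  motion:
    - [1,0.03,0.1,0,0]
    - [1,0.06,0.19,0,0]
    - [1,0.06,0.19,0,0]

```text
time_s: 15.25
ee_pos: [0.4783, -0.1774, 0.2667]
eef_rot: [3.141, 0.001, 1.241]
force: [-1.2, -8.6, -0.7]
grip_width: 0.0006
grip_force: 4.5
```

Run:
```python
from h import *
st()
a=cam('top')
st()
A=cv2.resize(a['image'][170:240,225:325],None,fx=7,fy=7,interpolation=cv2.INTER_CUBIC)
cv2.imwrite('pics/p4.png',A[:,:,::-1])
```

```text
t 15.25 Y -0.0128 X 0.51 FY -8.48 FX 1.67 Fz -0.72
t 15.3 Y -0.0128 X 0.51 FY -8.03 FX 2.61 Fz -0.79
```

View pics/p4.png

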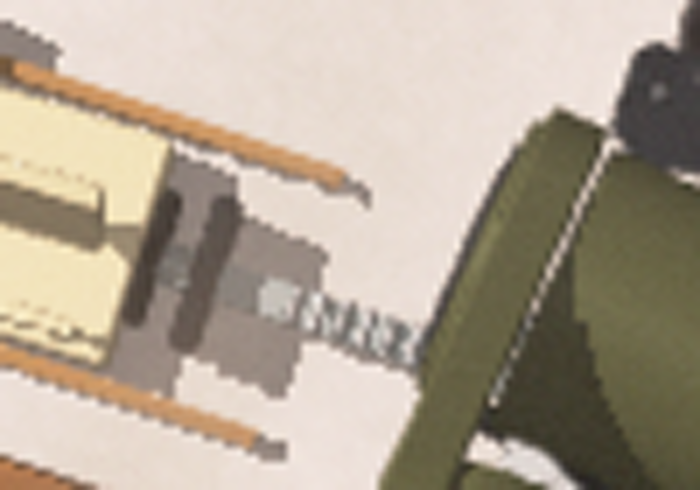

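The pad is against the stand. Since the last picture the jaw has moved about 7.3 mm and the pad plate about 2.5 mm, so it is pressed in roughly 4.8 mm, and the force rise agrees. About 2 mm more is needed.

>>> servo_tool:
  motion:
    - [1,0.03,0.1,0,0]
    - [1,0.07,0.21,0,0]
    - [1,0.07,0.21,0,0]
    - [1,0.07,0.21,0,0]

```text
time_s: 15.8
ee_pos: [0.479, -0.1754, 0.2667]
eef_rot: [3.141, 0.001, 1.24]
force: [-1.6, -10.4, -0.9]
grip_width: 0.0002
grip_force: 5.3
```

Run:
```python
from h import *
for i in range(5):
    st(); a=cam('top')
cv2.imwrite('pics/p5.png',cv2.resize(a['image'][170:240,225:325],None,fx=7,fy=7,interpolation=cv2.INTER_CUBIC)[:,:,::-1])
```

```text
t 15.8 Y -0.0107 X 0.51 FY -10.32 FX 1.83 Fz -0.95
t 15.85 Y -0.0108 X 0.51 FY -10.71 FX 1.72 Fz -1.39
t 15.9 Y -0.0107 X 0.51 FY -11.03 FX 2.33 Fz 0.31
t 15.95 Y -0.0108 X 0.51 FY -10.59 FX 2.15 Fz -0.74
t 16.0 Y -0.0108 X 0.51 FY -9.43 FX 1.26 Fz -0.6
```

View pics/p5.png

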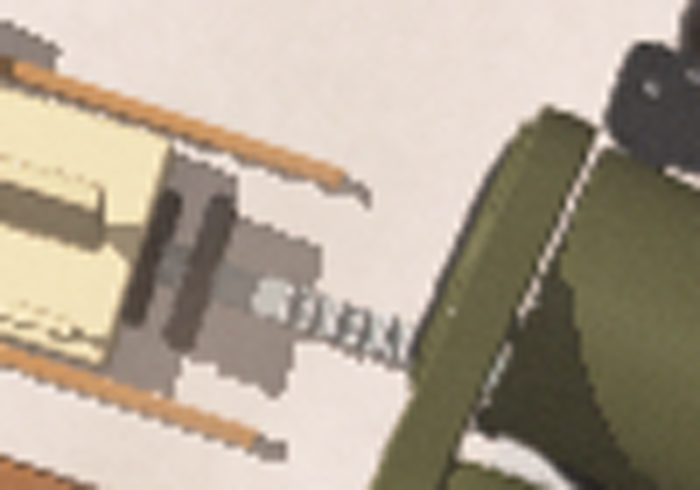

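The pad is seated, the stand hasn't moved, and the force is about 10.4 N. My estimates of the compression run from 6.0 to 7.2 mm, so I nudge it slightly and hand in while holding.

>>> servo_tool:
  motion:
    - [1,0.01,0.04,0,0]
    - [1,0.01,0.04,0,0]
    - [1,0.01,0.04,0,0]

```text
time_s: 16.42
ee_pos: [0.4791, -0.1751, 0.2667]
eef_rot: [3.141, 0.001, 1.241]
force: [-2.3, -11.4, -1.2]
grip_width: 0.0001
grip_force: 5.6
```

```bash
python3 -c "
from h import *
st();print(ctrl.hand_in())"
```

```text
t 16.425 Y -0.0104 X 0.5099 FY -11.56 FX 1.52 Fz -1.2
the job is handed in; nothing more can be done
None
```

The job is handed in at 16.4 s: the stand is home against the hidden stop, the pad is pressed in about 7 mm (estimated from force and images), and the arm is holding the trigger in at about 11.5 N.

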